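# Set the edge guide of a notebook punch and hold its lock knob pressed

## Task

The lock knob has come off the notebook punch. First wind the crank wheel on top of the punch clockwise until the edge guide touches its stop block; then take the loose black knob from the desk, turn it so that its D-shaped hole matches the D-shaped shaft, push it fully down onto the shaft and press the sprung shaft in as far as it goes. Finish while still holding the knob pressed down like this, with the guide still against its stop, and leave the other things on the desk where they are.

Things in the scene. Friction and masses are not known exactly. Their poses are not given: they have to be found in the camera images.
- punch: The notebook punch, fixed: a grey box 240 (x) x 360 (y) x 80 mm high standing on the desk. Origin: centre of its underside; its front, towards the robot, is its -x side. On top: crank wheel at the front right (-y), D-shaft at the front left (+y), edge guide in a slot behind.
- wheel_axis (a point): Point on the crank wheel's vertical axis, at (-30, -110) mm from the punch's centre, 40 mm above the punch's top (the peg's grip height). The wheel is a black disc of 88 mm diameter, its top 20 mm above the punch's top. It turns easily (0.04 N m), stays where it is left, and cannot turn past the stop.
- peg (a point): Grip point of the wheel's crank peg: an upright black round post 16 mm in diameter, standing 32 mm up from the disc, 33 mm from the wheel's axis; the point is 20 mm above the disc, 12 mm below the peg's top. Its sleeve spins freely, so it can be gripped from above and led round in a circle without turning the gripper. Winding is clockwise from above.
- guide (a joint): Travel of the edge guide along the slot in the punch's top, m: from 0 to 0.050, where it touches the stop block. It is geared to the wheel: 0.012 m for each radian of clockwise turning, so up to 4.2 rad (two thirds of a turn) in all. It starts between 0 and 0.022.
- guide_face (a point): Centre of the steel edge guide's front (+y) face, 15 mm above the punch's top; the guide is a carriage of 34 x 20 x 34 mm with a 50 mm wide plate, in the slot 65 mm behind the punch's centre (+x), and moves along the punch's +y.
- stop_face (a point): Point on the face of the fixed steel stop block (40 x 25 x 30 mm) that the guide's face must meet, 15 mm above the punch's top, at (65, 10) mm from the punch's centre.
- shaft_seat (a point): Upright steel D-shaft at (-30, 110) mm from the punch's centre. The point: on its axis, on top of its 28 mm collar, where the knob's underside comes to rest, 12 mm above the punch's top when not pressed. The shaft rises 17 mm from here: 16 mm round with one flat 4 mm from the axis, facing this point's +x. The top 4 mm taper in by 2 mm. Its angle varies and yields only above 0.1 N m.
- shaft (a joint): How far the D-shaft is pressed in, m: 0 out, 0.006 fully in. A spring returns it: 3 N to start moving, 10 N fully in.
- knob: Loose black lock knob, upright on the desk, hole down; 35 to 70 g, 42 mm high. Origin: centre of its underside on the hole's axis, z up. Round skirt 40 mm in diameter, 22 mm high; in its underside a D-shaped hole 18 mm deep, 1.2 mm wider all round than the shaft, its flat on the knob's +x side. It stands in one of three places, exchanged with eraser and sharpener.
- knob_grip (a point): Grip point of the knob, on its axis 42 mm above its underside: the middle of the top of a bar 14 mm thick (y) and 20 mm high that stands on the skirt and runs along the knob's x, from -20 mm to a pointed nose at +28 mm. The nose, with a white line on top, marks the side of the hole's flat.
- eraser: White eraser 55 x 24 x 14 mm. Leave alone. Origin of each of these: centre of the underside.
- sharpener: Small yellow pencil sharpener 28 x 18 x 13 mm. Leave alone.
- stapler: Pink stapler 140 x 36 x 49 mm, long along its x. Leave alone.
- clip: Black binder clip about 26 x 42 x 20 mm. Leave alone.
- pencil: Black pencil 170 mm long along its x, 8 mm thick. Leave alone.
- cup: Grey pen cup 76 mm in diameter, 95 mm high, with pens to 185 mm. Leave alone.
There are look-alikes about, which are no part of the job. What is shaped like the knob but red is not meant.

How it is judged:
By the outcome, as a careful person would: the job done as asked, in the order asked, and still so for the second after the job is handed in, while the arm keeps its last pose, push and grip.
It also fails if it takes over 64 s, if anything falls off the work surface, if the arm or the gripper's body presses on something with over 40 N, if the wrist force passes 120 N, or if a joint passes its speed limit or range.

## Robot

A 7-joint arm with a two-finger parallel gripper is mounted at the origin on the work surface. World frame = base frame: x ahead of the robot, y to its left, z up, the work surface at z = 0. Lengths are in mm, angles in rad, forces in N, time in s.
With the tool pointing down it reaches from about 425 to 950 mm from the base axis. Payload 4.7 kg.
Tool frame: the origin (TCP) lies midway between the tips of the shut fingers; the grasp point (between the pads) lies 19 mm behind it; z points along the fingers, y is the line along which they close (so a half turn about z gives the same grasp; the last joint's range is limited). The gripper opens to 85 mm and grips with 20 to 120 N. Pads are 22 mm wide; open, the fingers measure 114 mm over their backs; the gripper's body (76 mm by 85 mm) begins 54 mm behind the grasp point. The pads swing forward as they close: fully open they stand 13 mm farther back than shut.
Start: joints at [1.205, 0.469, -0.049, 1.532, 0.024, 1.141, -0.082], TCP at [223.113, -637.078, 231.335] pointing down, gripper open.
Joint ranges: [-2.59, 2.59], [-0.33, 1.99], [-1.39, 1.29], [0.1, 2.45], [-1.04, 4.18], [0.21, 1.99], [-2.66, 2.66]. Speed limits (rad/s): [2.57, 2.57, 3.14, 3.14, 3.14, 3.14, 3.14].

## Interface

Orientations are given as a unit quaternion [w, x, y, z].
In Python, from rig import monitor, eyes, r gives the robot as it stands. The module is installed in compiled form; this text tells all that it offers.
- The arm moves only by the tool step_arm, never from a script. Its argument "commands" is a list of rows, each an object with "slide": the shift along the tool's x, y, z in m, a list of three; "rotation": the turn, a rotation vector about the tool's x, y, z in rad, a list of three; "fingers": the closure, from 0 (fully open) to 1 (shut). In form: [{"slide": [x, y, z], "rotation": [wx, wy, wz], "fingers": fingers}, ...]. A call has 1 to 12 rows; each row shifts and turns the commanded pose from where the row before left it, along the tool's axes as they then stand; what a row does not reach is not made up. A row lasts 1/12 s, in which the tool goes at most 41.7 mm and 7.16 degrees, less where a joint would pass 70% of its speed; a pose out of reach is approached as far as the arm can. A call is refused whole if a number of a shift passes 0.0417 or a number of a turn 0.125, either way. A call with a gripper value outside its range is refused whole. The fingers move at their own pace and stop on an object; "grip_force" is the grip in N (left out, the last holds). Time passes only in rows, so rows that do not move let the fingers close. It gives the time, the measured TCP pose, the force, the opening and the grip force at its end, in the units of the state.
- monitor.get_obs(): the state, without advancing time (a new reading comes with each control period).
- eyes.snapshot(name): name is "side" or "top"; returns (picture, depth): 420x560x3 uint8, red, green, blue; 420x560 float32, mm along the optical axis (not along the pixel's ray), 0 where there is no reading.
- eyes.camera_model(name): a dict with "K" (3x3 intrinsics, pixels), "dist_coeffs" ([k1, k2, p1, p2, k3] as OpenCV has them; the pictures are not rectified), "position" and "attitude" of the camera in the world. Camera axes: x right, y down, z forward; pixel columns grow to the right and rows downward; lengths in mm; the calibration is good to about 2 mm. A picture is of the moment at which its call begins. camera_model takes no time and is no camera call.
- r.finish_job(): hands the job in; it is judged then, once.
The state is a dict: "time": time; "q": joint angles; "joint_velocities": joint speeds; "tau": joint torques, N m; "position": TCP position; "tool_rot": TCP orientation; "force": force on the tool from outside, world axes, zero at the start; "torque": the same for the moment, N m; "width": finger opening in mm; "finger_force": force on a finger pad.
Only numpy, scipy, OpenCV 4.12 (cv2) and the standard library are available. Lean on these libraries where they do the work, as an engineer would, in place of code of your own. Each camera call takes 0.05 s, during which the arm holds its last target. There are 200 camera calls.

## Working session

There is one attempt and no reset: what is moved stays moved. The work goes in short steps, Python scripts to look and compute and a tool call to move; the robot and the scene stay as the last step left them, time stands still between calls to the robot, and variables do not carry over. Pictures are saved under pics/ and viewed, at most 10 in all, crops included, and the job is handed in when it is done.

Besides the shell and the picture viewer there is one more tool, called after "Request:" as name(argument=value, ...), one argument or row to a line, values as JSON. step_arm: Moves the arm, as the interface text tells. Its arguments: {"type":"object","properties":{"commands":{"type":"array","items":{"type":"object","properties":{"slide":{"type":"array","items":{"type":"number"}},"rotation":{"type":"array","items":{"type":"number"}},"fingers":{"type":"number"}}}},"grip_force":{"type":"number"}},"required":["commands"]}

```bash
mkdir -p pics; cat > h.py <<'E'
import numpy as np, cv2
from scipy.spatial.transform import Rotation as R
from rig import monitor, eyes, r
def quat(q): return R.from_quat([q[1],q[2],q[3],q[0]])
def cam(n):
    m=eyes.camera_model(n); a=np.array(m["attitude"],float)
    Rm=quat(a).as_matrix() if a.size==4 else a.reshape(3,3)
    return np.array(m["K"],float),np.array(m["dist_coeffs"],float),np.array(m["position"],float),Rm
def ray(n,uv):
    K,d,p,Rm=cam(n)
    x=cv2.undistortPoints(np.array(uv,float).reshape(-1,1,2),K,d).reshape(-1,2)
    return p,(Rm@np.c_[x,np.ones(len(x))].T).T
def onplane(n,uv,z):
    p,v=ray(n,uv); return p+v*((z-p[2])/v[:,2])[:,None]
def bydepth(n,uv,dep):
    p,v=ray(n,uv); return p+v*np.array([dep[int(round(b)),int(round(a))] for a,b in uv])[:,None]
def proj(n,P):
    K,d,p,Rm=cam(n); rv=cv2.Rodrigues(Rm.T)[0]
    return cv2.projectPoints(np.array(P,float).reshape(-1,1,3),rv,-Rm.T@p,K,d)[0].reshape(-1,2)
def snap(n,name):
    im,dep=eyes.snapshot(n); cv2.imwrite(f"pics/{name}.png",im[:,:,::-1]); np.save(f"pics/{name}.npy",dep); return im,dep
E
python3 - <<'E'
from h import *
for n in("side","top"):
    im,d=snap(n,n+"0"); K,dd,p,Rm=cam(n); print(n,K.tolist(),dd,p,Rm.round(3).tolist(),(d>0).mean())
print(monitor.get_obs())
E
```

```text
side [[508.9909418159674, 0.0, 286.74558646923964], [0.0, 508.9909418159674, 207.01914362666258], [0.0, 0.0, 1.0]] [-0.09367331  0.          0.          0.          0.        ] [ 417.88189307 1109.99440869  734.82904198] [[-0.999, -0.023, 0.048], [-0.053, 0.518, -0.854], [-0.006, -0.855, -0.518]] 0.996016156462585
top [[394.0029142065911, 0.0, 276.61921057927094], [0.0, 394.0029142065911, 212.2493596270761], [0.0, 0.0, 1.0]] [-0.04684656  0.          0.          0.          0.        ] [ 294.84956001   30.06562192 1038.98959465] [[-0.107, -0.972, 0.211], [-0.994, 0.105, -0.021], [-0.002, -0.212, -0.977]] 0.9960119047619047
{'time': 0.1, 'q': array([ 1.20509997,  0.4693741 , -0.04858084,  1.53355234,  0.02412959,
        1.14102573, -0.08232434]), 'joint_velocities': array([-1.17719613e-04, -1.99198116e-03,  6.65162192e-04, -2.99219866e-03,
       -8.75242746e-04, -8.49250061e-05,  9.40451107e-04]), 'tau': array([ 5.94037374e-04, -5.11517215e+01, -4.67817276e-02, -2.38391751e+01,
        1.08688523e-02,  4.37911527e-03,  9.45044746e-06]), 'position': array([ 222.88895946, -636.58649711,  230.36673258]), 'tool_rot': array([-8.64721507e-04,  9.85853784e-01,  1.67605282e-01, -1.95371882e-04]), 'force': array([ 0.53722758, -0.30995776,  0.74917177]), 'torque': array([-0.00864473,  0.05856596, -0.01433855]), 'finger_force': 0.0, 'width': 85.44968224156688}
```

View pics/top0.png

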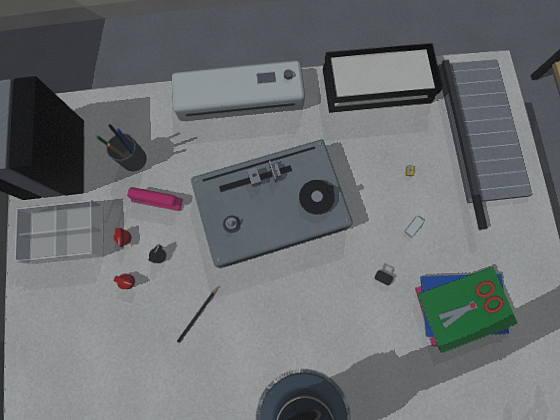

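View pics/side0.png

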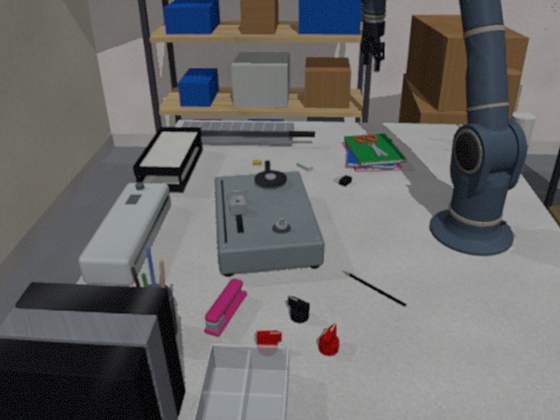

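The top view shows the knob at (157,254), D-shaft at (232,223), wheel at (318,197) and guide/stop at (255–285,175). In the side view the knob is at (299,308), shaft at (282,226) and peg at (267,168). Next I'll zoom in.

```bash
python3 - <<'E'
from h import *
t=cv2.imread("pics/top0.png"); s=cv2.imread("pics/side0.png")
a=cv2.resize(t[135:275,135:365],(800,487),interpolation=cv2.INTER_CUBIC); cv2.imwrite("pics/tz.png",a)
b=cv2.resize(s[150:330,200:330],(433,600),interpolation=cv2.INTER_CUBIC); cv2.imwrite("pics/sz.png",b)
td=np.load("pics/top0.npy")
pts=[(157,254),(152,262),(160,250),(232,223),(318,197),(300,220),(240,250),(205,200),(340,215),(170,270)]
print(np.c_[pts,bydepth("top",pts,td)].round(1))
E
```

```text
[[ 1.570e+02  2.540e+02  4.343e+02  3.227e+02  4.310e+01]
 [ 1.520e+02  2.620e+02  4.205e+02  3.494e+02  5.000e-01]
 [ 1.600e+02  2.500e+02  4.449e+02  3.167e+02  3.550e+01]
 [ 2.320e+02  2.230e+02  4.807e+02  1.196e+02  1.086e+02]
 [ 3.180e+02  1.970e+02  5.235e+02 -9.480e+01  1.043e+02]
 [ 3.000e+02  2.200e+02  4.756e+02 -4.590e+01  8.140e+01]
 [ 2.400e+02  2.500e+02  4.177e+02  1.087e+02  7.830e+01]
 [ 2.050e+02  2.000e+02  5.525e+02  1.852e+02  7.910e+01]
 [ 3.400e+02  2.150e+02  4.779e+02 -1.467e+02  7.940e+01]
 [ 1.700e+02  2.700e+02  3.946e+02  3.029e+02  6.000e-01]]
```

View pics/tz.png

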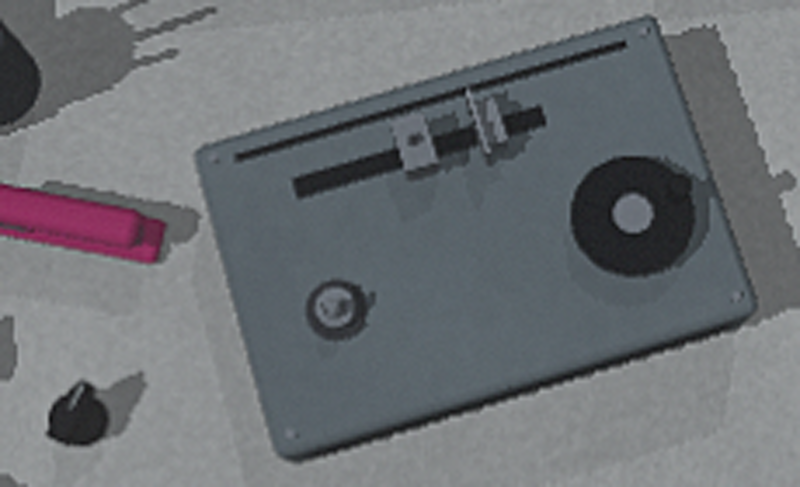

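View pics/sz.png

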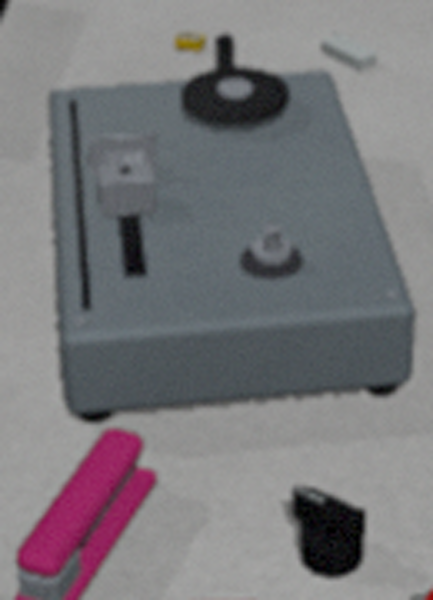

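The top zoom shows the stop block at (415,145), guide plate at (480,120), wheel hub at (633,213) with the peg near (675,180), and shaft at (337,307). The knob is at (78,413), its white line pointing up and to the right. The side zoom shows the peg at (225,50) and shaft at (272,243).

```bash
cat > meas.py <<'E'
from h import *
def cloud(n,d):
    v,u=np.mgrid[0:420,0:560]; uv=np.c_[u.ravel(),v.ravel()]
    p,w=ray(n,uv); P=p+w*d.ravel()[:,None]; P[d.ravel()==0]=np.nan
    return P.reshape(420,560,3)
E
python3 - <<'E'
from meas import *
C={n:cloud(n,np.load(f"pics/{n}0.npy")) for n in("top","side")}
I={n:cv2.imread(f"pics/{n}0.png") for n in C}
for n,P in C.items():
    x,y,z=P[...,0],P[...,1],P[...,2]
    m=(x>300)&(x<720)&(y>-220)&(y<260)&(z>72)&(z<86)
    rc=cv2.minAreaRect(P[m][:,:2].astype(np.float32)); print(n,"punch rect",rc,"z",np.median(z[m]))
    k=(np.hypot(x-434,y-325)<45)&(z>36)&(z<55); Q=P[k]
    c=Q.mean(0); w,V=np.linalg.eigh(np.cov(Q[:,:2].T)); print(" bar",len(Q),c.round(1),V[:,1],np.sqrt(w))
    k=(np.hypot(x-434,y-325)<45)&(z>8)&(z<36); print(" knob all",cv2.minEnclosingCircle(P[k][:,:2].astype(np.float32)),k.sum())
    g=I[n].max(2)
    k2=(np.hypot(x-434,y-325)<45)&(z>36)&(g>75); v,u=np.nonzero(k2); print(" white",len(u),P[k2].round(0).tolist()[:14])
    k=(np.hypot(x-523,y+97)<75)&(z>112); print(" peg",k.sum(),P[k].mean(0) if k.any() else 0, z[k].max() if k.any() else 0)
    v,u=np.nonzero(k); print(u.mean() if len(u) else 0, v.mean() if len(u) else 0)
    k=(np.hypot(x-523,y+97)<60)&(z>95)&(z<108); print(" disc",cv2.minEnclosingCircle(P[k][:,:2].astype(np.float32)),np.median(z[k]))
    k=(np.hypot(x-480,y-119)<30)&(z>100)&(z<125); print(" shaft",k.sum(),P[k].mean(0),np.nanmax(z[k]))
    k=(np.hypot(x-480,y-119)<30)&(z>87)&(z<125); print(" collar",cv2.minEnclosingCircle(P[k][:,:2].astype(np.float32)))
# peg from top/side rays at 132
print(onplane("top",[(329,187)],132),onplane("side",[(267.5,163.5)],132))
E
```

```text
top punch rect ((534.880615234375, 22.155044555664062), (240.657470703125, 360.6842956542969), 11.09605598449707) z 80.35067188343317
 bar 107 [436.8 328.6  42.1] [-0.8403034  0.5421164] [ 4.42651994 12.75902382]
 knob all ((437.7841491699219, 327.318115234375), 22.847240447998047) 121
 white 15 [[457.0, 319.0, 45.0], [455.0, 322.0, 43.0], [454.0, 319.0, 44.0], [452.0, 321.0, 46.0], [451.0, 318.0, 47.0], [450.0, 325.0, 41.0], [449.0, 322.0, 44.0], [447.0, 325.0, 43.0], [448.0, 323.0, 39.0], [446.0, 329.0, 39.0], [445.0, 325.0, 43.0], [442.0, 327.0, 44.0], [443.0, 325.0, 41.0], [440.0, 328.0, 41.0]]
 peg 48 [ 534.97620185 -121.79812127  128.68299625] 135.04783597279004
329.5833333333333 188.6875
 disc ((526.2091064453125, -91.6898193359375), 44.08794403076172) 100.6452793426086
 shaft 31 [481.97886903 123.6917659  107.67113035] 111.34486941043167
 collar ((483.7377014160156, 124.88864135742188), 14.461343765258789)
side punch rect ((538.6785888671875, 25.19927978515625), (239.36337280273438, 362.75341796875), 11.104225158691406) z 78.52787749147632
 bar 144 [440.4 332.8  41. ] [-0.857
[... 161 characters left out ...]
319.0, 42.0], [457.0, 316.0, 40.0], [455.0, 317.0, 41.0], [453.0, 318.0, 42.0], [451.0, 319.0, 43.0], [449.0, 321.0, 44.0], [464.0, 318.0, 39.0], [461.0, 322.0, 42.0], [459.0, 321.0, 42.0], [457.0, 323.0, 43.0], [455.0, 322.0, 43.0], [453.0, 323.0, 43.0], [451.0, 319.0, 40.0]]
 peg 46 [ 540.9917751  -116.89679272  122.57271293] 132.34945463411862
266.6304347826087 164.52173913043478
 disc ((528.2989501953125, -89.01829528808594), 47.71826934814453) 98.49238802213995
 shaft 29 [486.35291745 128.03911489 104.66307828] 108.60452296170729
 collar ((488.4244384765625, 127.43428039550781), 14.9920072555542)
[[ 538.4119603  -120.43800678  132.        ]] [[ 537.30874287 -104.19050426  132.        ]]
```

```bash
python3 - <<'E'
from meas import *
out=[]
for n in("top","side"):
    A=np.mean([eyes.snapshot(n)[0].astype(float) for _ in range(6)],0); np.save(f"pics/avg_{n}.npy",A)
    c=proj(n,[[484.3 if n=="top" else 488,124.3 if n=="top" else 127.4,106]])[0]; print(n,c)
    u,v=np.round(c).astype(int); a=A[v-12:v+13,u-12:u+13]; a=np.clip((a-a.min())/(a.max()-a.min())*255,0,255)
    out.append(cv2.resize(a[:,:,::-1].astype(np.uint8),(400,400),interpolation=cv2.INTER_NEAREST))
    print(A[v-7:v+8,u-8:u+9].mean(2).astype(int))
cv2.imwrite("pics/dz.png",np.hstack(out))
E
```

```text
top [230.07381835 221.95689008]
[[ 98  97  97  98 100  96  95  95  74  71  72  81  94  96  99 101 101]
 [ 97  97  98 100  98  76  62  51  50  49  52  47  47  62  81  94  95]
 [ 97  98 100  98  75  54  60  66  75  75  76  61  43  51  39  54  63]
 [ 98  99  95  67  50  58  93 106 119 120 122 109  83  55  40  39  55]
 [ 99 100  68  52  57  92 119 117 117 117 116 118 126 100  49  42  39]
 [ 99  87  58  54  92 119 119 113 114 114 111 104 113 119  60  43  42]
 [102  68  52  64 119 114 115 106 101 103  87  68  73  79  66  45  42]
 [100  62  50  69 118  77 109 115 110 110  72  51  67  80  78  48  44]
 [ 92  60  53  82 119  92  92 109 115  96  74  56  68  80  77  47  43]
 [ 92  61  52  78 120 115  70  95 112  85  73  58  68  93  77  47  44]
 [ 95  61  54  62 111 115  90  98  98  77  58  77  89 121  73  45  44]
 [102  69  55  50  73 115 115  98  95  89  89 118 125 104  49  41  47]
 [101  82  58  53  49  90 108 113 116 113 115 109 111  69  40  47  57]
 [ 99  87  64  54  52  48  76 101 106 105 105  82  48  41  46  59  57]
 [ 98 102  84  58  54  53  51  52  54  54  46  51  54  56  57  55  54]]
si
[... 396 characters left out ...]
107 107 107 106 110 112 112 111 112 109 106 107 106 108 106]
 [107 107 106 107 107 108 114 118 120 120 116 111 108 106 106 107 107]
 [107 108 106 108 107 108 112 112 113 108 101 107 107 107 106 106 107]
 [106 106 107 108 109 110 107 101  93  84  84 100 109 107 106 106 107]
 [107 107 108 111 115 115 102  91  87  83  84 102 112 110 110 107 106]
 [107 107 111 117 121 118  99  90  94  93  90 102 116 116 108 105 107]
 [107 103 111 120 124 119  97  88  95  95  91  99 114 116 104  98 102]
 [ 97  86 101 118 125 121  99  91  98  99  97 103 113 113  92  80  92]
 [ 76  61  79 109 121 122 110 106 108 108 107 110 114 105  79  60  74]
 [ 60  50  59  92 109 116 117 116 116 114 114 112 108  95  67  53  60]]
```

View pics/dz.png

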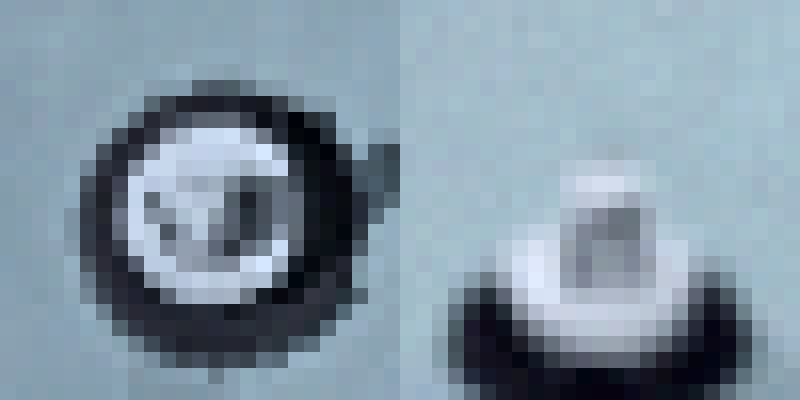

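The dark annulus (about 43 mm) surrounds the bright 28 mm collar. The top view (left) has a dark streak at (155–170,200–240) and a dark band at (240–265,180–240). The side view shows a uniform dark face at (575–645,210–280). I'll use averaged depth to resolve the D.

```bash
python3 - <<'E'
from meas import *
np.set_printoptions(linewidth=200)
for n in("top","side"):
    D=[eyes.snapshot(n)[1] for _ in range(12)]; D=np.median(D,0); np.save(f"pics/avgd_{n}.npy",D)
    P=cloud(n,D); u,v=(230,222) if n=="top" else (281,221)
    W=P[v-8:v+9,u-8:u+9]; print(n,"z-80"); print((W[...,2]-80).round(0).astype(int))
    if n=="side": print("y");print(W[...,1].round(0).astype(int)); print("x");print(W[8,:,0].round(0))
    else:
        x,y,z=P[...,0],P[...,1],P[...,2]; near=np.hypot(x-484,y-124)<25
        for lo in(100,103,105): k=near&(z>lo); print(lo,k.sum(),P[k].mean(0))
        b=np.load("pics/avg_top.npy").mean(2)
E
```

```text
top z-80
[[ 0  0  0  0  1 -1  0  0  0  0  1 -1  0  1  1  0  0]
 [ 1  0  1  1 -1  1 -1  0  1  1  2  1  0  1  0  0  1]
 [ 1  1  1  0  0  0  2  1  3  3  3  2  3  1  0  1 -1]
 [ 0  1  0  1  2  1  2  3  2  3  2  3  3  2  3  0  0]
 [ 0  0  0  4  3  3  3 12 12 12 13 11  2  3  2  3  1]
 [ 1  1  2  2  2 12 12 11 13 11 12 13 11  2  3  1  2]
 [ 1  1  3  3 13 12 13 12 13 13 27 12 12 11  2  2  2]
 [ 0  3  4  4 12 12 26 29 30 30 29 27 11 12 12  2  3]
 [ 0  2  2  3 14 26 29 30 30 30 30 26 12 12 14  3  2]
 [ 0  2  2 12 12 25 29 29 29 29 29 26 13 13 11  3  2]
 [ 1  2  2  3 13 13 27 29 30 28 27 21 12 12 12  2  3]
 [ 1  2  2  1 12 14 13 26 25 26 20 14 12 13 11  2  1]
 [ 1  3  3  2 12 12 13 12 14 13 13 13 12 13  3  2  3]
 [ 0  3  2  2  3 12 12 13 12 13 12 11 13  9  3  3  3]
 [ 1  1  3  2  2  2 13 13 12 12 13 13  7  2  2  1  3]
 [ 1  0  2  3  3  3  2  3  4  7  2  2  3  1  2  2  3]
 [ 1  0  1  2  2  3  2  2  2  3  1  2  2  3  3  2  0]]
100 31 [482.00322224 123.7042406  107.54415032]
103 29 [482.2464809  123.99480695 108.0095702 ]
105 29 [482.2464809  123.99480695 108.0095702 ]
side z-80
[[-2 -1 -2 -1 -1 -
[... 1499 characters left out ...]
8 134 134 132 130 126  92  92  92  93  94]
 [ 99  98  98  99 119 116 128 133 133 132 132 126 117  96  98  97  97]
 [103 103 103 120 122 121 127 132 133 132 131 127 121 120 102 100 101]
 [107 107 125 126 124 125 127 133 134 134 130 126 124 124 110 106 106]
 [114 115 130 129 129 129 130 133 134 133 131 129 129 129 113 114 110]
 [119 119 131 135 134 133 133 133 133 134 134 133 132 133 118 118 117]
 [122 123 131 135 136 138 137 136 137 137 138 137 135 131 122 121 122]
 [127 128 127 136 136 139 140 139 139 139 138 137 135 126 127 126 126]
 [131 132 131 131 132 138 138 139 140 138 138 137 129 129 129 131 129]]
x
[508. 506. 504. 501. 499. 497. 492. 489. 487. 484. 482. 480. 480. 478. 475. 473. 470.]
```

Estimates, averaged over both cameras:

| Item | Position (mm) | Direction |
|---|---|---|
| Punch | (537, 24) | yaw 11.1° |
| Wheel axis | (528.5, -90) | – |
| Peg | ≈ (540, -121) | – |
| Shaft | (486, 126) | flat facing about +20° |
| Knob | ≈ (439, 330) | nose at about -32° |

First I'll turn the tool to yaw 90°, so tool x = world y and tool y = world x.

Request:
step_arm(
  commands=[
    {"slide":[0,0,0],"rotation":[0,0,-0.112],"fingers":0},
    {"slide":[0,0,0],"rotation":[0,0,-0.112],"fingers":0},
    {"slide":[0,0,0],"rotation":[0,0,-0.112],"fingers":0},
    {"slide":[0,0,0],"rotation":[0,0,-0.112],"fingers":0},
    {"slide":[0,0,0],"rotation":[0,0,-0.112],"fingers":0},
    {"slide":[0,0,0],"rotation":[0,0,-0.112],"fingers":0},
    {"slide":[0,0,0],"rotation":[0,0,-0.112],"fingers":0},
    {"slide":[0,0,0],"rotation":[0,0,-0.112],"fingers":0},
    {"slide":[0,0,0],"rotation":[0,0,-0.112],"fingers":0},
    {"slide":[0,0,0],"rotation":[0,0,-0.112],"fingers":0},
    {"slide":[0,0,0],"rotation":[0,0,-0.112],"fingers":0},
    {"slide":[0,0,0],"rotation":[0,0,0],"fingers":0},
  ],
  grip_force=30,
)

```text
time: 2.9
position: [222.9, -637.1, 231.3]
tool_rot: [0.0, 0.707, 0.707, 0.0]
force: [0.1, 0.6, 0.4]
width: 85.4
finger_force: 0.0
```

Request:
step_arm(
  commands=[
    {"slide":[0.021,0.013,0],"rotation":[0,0,0],"fingers":0},
    {"slide":[0.021,0.013,0],"rotation":[0,0,0],"fingers":0},
    {"slide":[0.021,0.013,0],"rotation":[0,0,0],"fingers":0},
    {"slide":[0.021,0.013,0],"rotation":[0,0,0],"fingers":0},
    {"slide":[0.021,0.013,0],"rotation":[0,0,0],"fingers":0},
    {"slide":[0.021,0.013,0],"rotation":[0,0,0],"fingers":0},
    {"slide":[0.021,0.013,0],"rotation":[0,0,0],"fingers":0},
    {"slide":[0.021,0.013,0],"rotation":[0,0,0],"fingers":0},
    {"slide":[0.021,0.013,0],"rotation":[0,0,0],"fingers":0},
    {"slide":[0.021,0.013,0],"rotation":[0,0,0],"fingers":0},
    {"slide":[0.021,0.013,0],"rotation":[0,0,0],"fingers":0},
    {"slide":[0.021,0.013,0],"rotation":[0,0,0],"fingers":0},
  ],
)

```text
time: 3.9
position: [380.1, -384.4, 231.5]
tool_rot: [0.0, 0.709, 0.705, -0.0]
force: [0.8, -0.1, -0.2]
width: 85.4
finger_force: 0.0
```

Request:
step_arm(
  commands=[
    {"slide":[0.024,0.0146,0.003],"rotation":[0,0,0],"fingers":0},
    {"slide":[0.024,0.0146,0.003],"rotation":[0,0,0],"fingers":0},
    {"slide":[0.024,0.0146,0.003],"rotation":[0,0,0],"fingers":0},
    {"slide":[0.024,0.0146,0.003],"rotation":[0,0,0],"fingers":0},
    {"slide":[0.024,0.0146,0.003],"rotation":[0,0,0],"fingers":0},
    {"slide":[0.024,0.0146,0.003],"rotation":[0,0,0],"fingers":0},
    {"slide":[0.024,0.0146,0.003],"rotation":[0,0,0],"fingers":0},
    {"slide":[0.024,0.0146,0.003],"rotation":[0,0,0],"fingers":0},
    {"slide":[0.024,0.0146,0.003],"rotation":[0,0,0],"fingers":0},
    {"slide":[0.024,0.0146,0.003],"rotation":[0,0,0],"fingers":0},
    {"slide":[0.024,0.0146,0.003],"rotation":[0,0,0],"fingers":0},
    {"slide":[0,0,0],"rotation":[0,0,0],"fingers":0},
  ],
)

```text
time: 4.9
position: [543.2, -115.0, 198.4]
tool_rot: [-0.001, 0.706, 0.708, 0.002]
force: [-0.4, -0.5, 0.7]
width: 85.6
finger_force: 0.0
```

```bash
python3 - <<'E'
from h import *
im,d=snap("side","s1"); cv2.imwrite("pics/s1z.png",cv2.resize(im[60:240,180:420,::-1],(800,600)))
print(monitor.get_obs()["position"],monitor.get_obs()["q"].round(2))
E
```

```text
[ 541.93735292 -118.06033802  198.35643234] [ 0.58  0.36 -0.56  1.84  0.22  1.01 -0.06]
```

View pics/s1z.png

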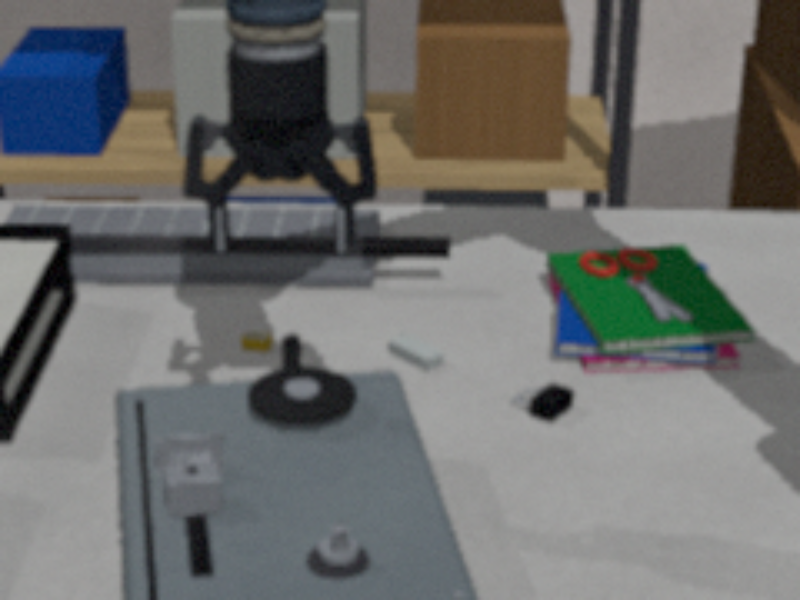

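The fingers straddle the peg: finger tips at (220–342,240), peg at (290,345). Descending and gripping.

Request:
step_arm(
  commands=[
    {"slide":[0,0,0.01],"rotation":[0,0,0],"fingers":0},
    {"slide":[0,0,0.01],"rotation":[0,0,0],"fingers":0},
    {"slide":[0,0,0.01],"rotation":[0,0,0],"fingers":0},
    {"slide":[0,0,0.01],"rotation":[0,0,0],"fingers":0},
    {"slide":[0,0,0.01],"rotation":[0,0,0],"fingers":0},
    {"slide":[0,0,0.01],"rotation":[0,0,0],"fingers":0},
    {"slide":[0,0,0.01],"rotation":[0,0,0],"fingers":0},
    {"slide":[0,0,0.01],"rotation":[0,0,0],"fingers":0},
    {"slide":[0,0,0.006],"rotation":[0,0,0],"fingers":0},
    {"slide":[0,0,0.004],"rotation":[0,0,0],"fingers":0},
    {"slide":[0,0,0],"rotation":[0,0,0],"fingers":0},
  ],
)

```text
time: 5.87
position: [540.3, -121.6, 107.4]
tool_rot: [-0.001, 0.708, 0.706, -0.0]
force: [0.5, -0.5, -0.7]
width: 85.3
finger_force: 0.0
```

Request:
step_arm(
  commands=[
    {"slide":[0,0,0],"rotation":[0,0,0],"fingers":1},
    {"slide":[0,0,0],"rotation":[0,0,0],"fingers":1},
    {"slide":[0,0,0],"rotation":[0,0,0],"fingers":1},
    {"slide":[0,0,0],"rotation":[0,0,0],"fingers":1},
    {"slide":[0,0,0],"rotation":[0,0,0],"fingers":1},
    {"slide":[0,0,0],"rotation":[0,0,0],"fingers":1},
    {"slide":[0,0,0],"rotation":[0,0,0],"fingers":1},
    {"slide":[0,0,0],"rotation":[0,0,0],"fingers":1},
    {"slide":[0,0,0],"rotation":[0,0,0],"fingers":1},
  ],
  grip_force=30,
)

```text
time: 6.62
position: [540.8, -121.6, 108.6]
tool_rot: [0.0, 0.708, 0.706, -0.0]
force: [-2.1, 0.9, 3.5]
width: 15.0
finger_force: 29.3
```

```bash
python3 - <<'E'
import numpy as np
a=np.radians(-69)-0.12*np.arange(0,40); P=33*np.c_[np.cos(a),np.sin(a)]; d=np.diff(P,axis=0)/1000
print(d[:,::-1].round(4).tolist())
E
```

```text
[[-0.0012, -0.0038], [-0.0007, -0.0039], [-0.0003, -0.0039], [0.0002, -0.004], [0.0007, -0.0039], [0.0011, -0.0038], [0.0016, -0.0036], [0.002, -0.0034], [0.0024, -0.0031], [0.0028, -0.0028], [0.0031, -0.0025], [0.0034, -0.0021], [0.0036, -0.0017], [0.0038, -0.0012], [0.0039, -0.0008], [0.0039, -0.0003], [0.004, 0.0002], [0.0039, 0.0006], [0.0038, 0.0011], [0.0036, 0.0016], [0.0034, 0.002], [0.0032, 0.0024], [0.0029, 0.0027], [0.0025, 0.0031], [0.0021, 0.0033], [0.0017, 0.0036], [0.0013, 0.0037], [0.0008, 0.0039], [0.0003, 0.0039], [-0.0001, 0.004], [-0.0006, 0.0039], [-0.0011, 0.0038], [-0.0015, 0.0037], [-0.0019, 0.0035], [-0.0023, 0.0032], [-0.0027, 0.0029], [-0.003, 0.0025], [-0.0033, 0.0022], [-0.0035, 0.0018]]
```

Request:
step_arm(
  commands=[
    {"slide":[-0.0012,-0.0038,0],"rotation":[0,0,0],"fingers":1},
    {"slide":[-0.0007,-0.0039,0],"rotation":[0,0,0],"fingers":1},
    {"slide":[-0.0003,-0.0039,0],"rotation":[0,0,0],"fingers":1},
    {"slide":[0.0002,-0.004,0],"rotation":[0,0,0],"fingers":1},
    {"slide":[0.0007,-0.0039,0],"rotation":[0,0,0],"fingers":1},
    {"slide":[0.0011,-0.0038,0],"rotation":[0,0,0],"fingers":1},
    {"slide":[0.0016,-0.0036,0],"rotation":[0,0,0],"fingers":1},
    {"slide":[0.002,-0.0034,0],"rotation":[0,0,0],"fingers":1},
    {"slide":[0.0024,-0.0031,0],"rotation":[0,0,0],"fingers":1},
    {"slide":[0.0028,-0.0028,0],"rotation":[0,0,0],"fingers":1},
    {"slide":[0.0031,-0.0025,0],"rotation":[0,0,0],"fingers":1},
    {"slide":[0.0034,-0.0021,0],"rotation":[0,0,0],"fingers":1},
  ],
)

```text
time: 7.62
position: [499.5, -107.0, 108.6]
tool_rot: [0.0, 0.708, 0.706, -0.001]
force: [0.9, -1.6, 6.0]
width: 15.0
finger_force: 29.9
```

Request:
step_arm(
  commands=[
    {"slide":[0.0036,-0.0017,0],"rotation":[0,0,0],"fingers":1},
    {"slide":[0.0038,-0.0012,0],"rotation":[0,0,0],"fingers":1},
    {"slide":[0.0039,-0.0008,0],"rotation":[0,0,0],"fingers":1},
    {"slide":[0.0039,-0.0003,0],"rotation":[0,0,0],"fingers":1},
  ],
)

```text
time: 7.95
position: [495.3, -91.7, 108.6]
tool_rot: [0.0, 0.708, 0.706, -0.001]
force: [0.1, -1.9, 5.6]
width: 14.7
finger_force: 29.9
```

Request:
step_arm(
  commands=[
    {"slide":[0.004,0.0002,0],"rotation":[0,0,0],"fingers":1},
    {"slide":[0.0039,0.0006,0],"rotation":[0,0,0],"fingers":1},
    {"slide":[0.0038,0.0011,0],"rotation":[0,0,0],"fingers":1},
  ],
)

```text
time: 8.2
position: [497.1, -80.1, 108.6]
tool_rot: [0.0, 0.708, 0.706, -0.001]
force: [0.2, -2.9, 6.9]
width: 15.3
finger_force: 29.9
```

```bash
python3 - <<'E'
from meas import *
im,d=snap("top","t2"); P=cloud("top",d)
c,s=np.cos(np.radians(11.1)),np.sin(np.radians(11.1)); Rz=np.array([[c,-s],[s,c]])
Q=(P[...,:2]-[534.9,22.2])@Rz; z=P[...,2]
k=(abs(Q[...,0]-65)<30)&(abs(Q[...,1])<80)&(z>95)
h=np.histogram(Q[k][:,1],bins=np.arange(-60,60,3)); print(list(zip(h[1],h[0])))
k2=k&(z<135); print(np.round(z[k2].max()))
E
```

```text
[(np.int64(-60), np.int64(0)), (np.int64(-57), np.int64(0)), (np.int64(-54), np.int64(0)), (np.int64(-51), np.int64(0)), (np.int64(-48), np.int64(0)), (np.int64(-45), np.int64(0)), (np.int64(-42), np.int64(0)), (np.int64(-39), np.int64(0)), (np.int64(-36), np.int64(0)), (np.int64(-33), np.int64(0)), (np.int64(-30), np.int64(0)), (np.int64(-27), np.int64(0)), (np.int64(-24), np.int64(0)), (np.int64(-21), np.int64(0)), (np.int64(-18), np.int64(5)), (np.int64(-15), np.int64(16)), (np.int64(-12), np.int64(16)), (np.int64(-9), np.int64(18)), (np.int64(-6), np.int64(16)), (np.int64(-3), np.int64(14)), (np.int64(0), np.int64(27)), (np.int64(3), np.int64(13)), (np.int64(6), np.int64(0)), (np.int64(9), np.int64(15)), (np.int64(12), np.int64(19)), (np.int64(15), np.int64(20)), (np.int64(18), np.int64(21)), (np.int64(21), np.int64(20)), (np.int64(24), np.int64(20)), (np.int64(27), np.int64(22)), (np.int64(30), np.int64(19)), (np.int64(33), np.int64(16)), (np.int64(36), np.int64(0)), (np.int64(39), np.int64(0)), (np.int64(42), np.int64(0)), (np.int64(45), np.int64(0)), (np.int64(48), np.int64(0)), (np.int64(51), np.int64(0)), (np.int64(54), np.int64(0))]
118.0
```

Request:
step_arm(
  commands=[
    {"slide":[0.0036,0.0016,0],"rotation":[0,0,0],"fingers":1},
    {"slide":[0.0034,0.002,0],"rotation":[0,0,0],"fingers":1},
    {"slide":[0.0016,0.0012,0],"rotation":[0,0,0],"fingers":1},
    {"slide":[0,0,0],"rotation":[0,0,0],"fingers":1},
  ],
)

```text
time: 8.58
position: [502.3, -70.7, 108.6]
tool_rot: [-0.0, 0.708, 0.707, -0.001]
force: [0.4, 0.1, 7.0]
width: 14.7
finger_force: 29.9
```

Request:
step_arm(
  commands=[
    {"slide":[0.0016,0.0012,0],"rotation":[0,0,0],"fingers":1},
    {"slide":[0,0,0],"rotation":[0,0,0],"fingers":1},
    {"slide":[0,0,0],"rotation":[0,0,0],"fingers":1},
  ],
)

```text
time: 8.83
position: [503.4, -69.4, 108.6]
tool_rot: [-0.0, 0.708, 0.706, -0.001]
force: [-0.0, -0.1, 7.5]
width: 14.9
finger_force: 29.9
```

Request:
step_arm(
  commands=[
    {"slide":[0.0015,0.0013,0],"rotation":[0,0,0],"fingers":1},
    {"slide":[0,0,0],"rotation":[0,0,0],"fingers":1},
    {"slide":[0.0014,0.0014,0],"rotation":[0,0,0],"fingers":1},
    {"slide":[0,0,0],"rotation":[0,0,0],"fingers":1},
    {"slide":[0,0,0],"rotation":[0,0,0],"fingers":1},
  ],
)

```text
time: 9.25
position: [506.0, -66.6, 108.6]
tool_rot: [-0.0, 0.708, 0.706, -0.001]
force: [0.1, -0.9, 7.2]
width: 14.5
finger_force: 30.0
```

Request:
step_arm(
  commands=[
    {"slide":[0.0014,0.0014,0],"rotation":[0,0,0],"fingers":1},
    {"slide":[0,0,0],"rotation":[0,0,0],"fingers":1},
    {"slide":[0,0,0],"rotation":[0,0,0],"fingers":1},
  ],
)

```text
time: 9.5
position: [506.1, -66.5, 108.5]
tool_rot: [-0.0, 0.708, 0.706, -0.002]
force: [-4.0, -3.6, 9.2]
width: 14.9
finger_force: 30.3
```

Request:
step_arm(
  commands=[
    {"slide":[0.0014,0.0015,0],"rotation":[0,0,0],"fingers":1},
    {"slide":[0,0,0],"rotation":[0,0,0],"fingers":1},
    {"slide":[0,0,0],"rotation":[0,0,0],"fingers":1},
  ],
)

```text
time: 9.75
position: [506.2, -66.4, 108.5]
tool_rot: [-0.001, 0.708, 0.706, -0.004]
force: [-4.9, -6.6, 14.3]
width: 14.9
finger_force: 30.7
```

```bash
python3 - <<'E'
from meas import *
im,d=snap("top","t3"); P=cloud("top",d)
c,s=np.cos(np.radians(11.1)),np.sin(np.radians(11.1)); Rz=np.array([[c,-s],[s,c]])
Q=(P[...,:2]-[534.9,22.2])@Rz; z=P[...,2]
k=(abs(Q[...,0]-65)<30)&(abs(Q[...,1])<80)&(z>95)
h=np.histogram(Q[k][:,1],bins=np.arange(-20,20,2)); print(h[1],h[0])
E
```

```text
[-20 -18 -16 -14 -12 -10  -8  -6  -4  -2   0   2   4   6   8  10  12  14
  16  18] [ 0  0  0  0  1 11 10 13  9 12 11 13  7 17 20 14 13 13 15]
```

Request:
step_arm(
  commands=[
    {"slide":[0,0,0],"rotation":[0,0,0],"fingers":0},
    {"slide":[0,0,0],"rotation":[0,0,0],"fingers":0},
    {"slide":[0,0,0],"rotation":[0,0,0],"fingers":0},
    {"slide":[0,0,0],"rotation":[0,0,0],"fingers":0},
    {"slide":[0,0,0],"rotation":[0,0,0],"fingers":0},
    {"slide":[0,0,-0.008],"rotation":[0,0,0],"fingers":0},
    {"slide":[0,0,-0.012],"rotation":[0,0,0],"fingers":0},
    {"slide":[0,0,-0.016],"rotation":[0,0,0],"fingers":0},
    {"slide":[0,0,-0.02],"rotation":[0,0,0],"fingers":0},
    {"slide":[0,0,-0.02],"rotation":[0,0,0],"fingers":0},
    {"slide":[0,0,-0.014],"rotation":[0,0,0],"fingers":0},
    {"slide":[0,0,0],"rotation":[0,0,0],"fingers":0},
  ],
)

```text
time: 10.8
position: [512.0, -63.5, 202.5]
tool_rot: [0.003, 0.708, 0.706, 0.002]
force: [0.6, -0.0, 0.1]
width: 85.2
finger_force: 0.0
```

Request:
step_arm(
  commands=[
    {"slide":[0.03,-0.005,0],"rotation":[0,0,0],"fingers":0.45},
    {"slide":[0.035,-0.006,0],"rotation":[0,0,0],"fingers":0.45},
    {"slide":[0.035,-0.006,0],"rotation":[0,0,0],"fingers":0.45},
    {"slide":[0.035,-0.006,0],"rotation":[0,0,0],"fingers":0.45},
    {"slide":[0.035,-0.006,0],"rotation":[0,0,0],"fingers":0.45},
    {"slide":[0.035,-0.006,0],"rotation":[0,0,0],"fingers":0.45},
    {"slide":[0.035,-0.006,0],"rotation":[0,0,0],"fingers":0.45},
    {"slide":[0.035,-0.006,0],"rotation":[0,0,0],"fingers":0.45},
    {"slide":[0.035,-0.006,0],"rotation":[0,0,0],"fingers":0.45},
    {"slide":[0.035,-0.006,0],"rotation":[0,0,0],"fingers":0.45},
    {"slide":[0.035,-0.006,0],"rotation":[0,0,0],"fingers":0.45},
    {"slide":[0.012,-0.003,0],"rotation":[0,0,0],"fingers":0.45},
  ],
)

```text
time: 11.8
position: [439.9, 334.2, 198.8]
tool_rot: [-0.002, 0.705, 0.709, 0.001]
force: [-0.4, 0.7, 1.2]
width: 47.3
finger_force: 0.0
```

Request:
step_arm(
  commands=[
    {"slide":[0,0,0],"rotation":[0,0,-0.1125],"fingers":0.45},
    {"slide":[0,0,0],"rotation":[0,0,-0.1125],"fingers":0.45},
    {"slide":[0,0,0],"rotation":[0,0,-0.1125],"fingers":0.45},
    {"slide":[0,0,0],"rotation":[0,0,-0.1125],"fingers":0.45},
    {"slide":[0,0,0],"rotation":[0,0,-0.1125],"fingers":0.45},
    {"slide":[0,0,0],"rotation":[0,0,-0.1125],"fingers":0.45},
    {"slide":[0,0,0],"rotation":[0,0,-0.1125],"fingers":0.45},
    {"slide":[0,0,0],"rotation":[0,0,-0.1125],"fingers":0.45},
    {"slide":[0,0,0],"rotation":[0,0,-0.1125],"fingers":0.45},
    {"slide":[0,0,0],"rotation":[0,0,0],"fingers":0.45},
  ],
)

```text
time: 12.63
position: [442.3, 327.7, 197.9]
tool_rot: [-0.0, 0.276, 0.961, -0.0]
force: [0.5, 0.7, -0.2]
width: 47.1
finger_force: 0.0
```

```bash
python3 - <<'E'
from meas import *
n="side"; im,d=snap("side","s4"); snap("top","t4"); P=cloud(n,d); x,y,z=np.moveaxis(P,2,0)
k=(np.hypot(x-440,y-331)<45)&(z>36)&(z<55); Q=P[k][:,:2]; w,V=np.linalg.eigh(np.cov(Q.T)); v=V[:,1]*np.sign(V[0,1])
t=(Q-Q.mean(0))@v; print(len(Q),Q.mean(0),np.degrees(np.arctan2(v[1],v[0])),np.percentile(t,[1,99]))
# fingertip points
tip=(z>130)&(np.hypot(x-440,y-331)<70)&(z<240); print(P[tip].min(0) if tip.any() else None)
o=monitor.get_obs(); print(o["position"],quat(o["tool_rot"]).as_matrix()[:,0],o["q"].round(2),o["width"])
cv2.imwrite("pics/s4z.png",cv2.resize(im[180:390,200:440,::-1],(686,600)))
# guide check after release
d=np.load("pics/t4.npy"); P=cloud("top",d); c,s=np.cos(np.radians(11.1)),np.sin(np.radians(11.1))
Q=(P[...,:2]-[534.9,22.2])@np.array([[c,-s],[s,c]]); k=(abs(Q[...,0]-65)<30)&(abs(Q[...,1])<20)&(P[...,2]>95); print(np.histogram(Q[k][:,1],bins=np.arange(-20,20,2)))
E
```

```text
150 [440.27018714 333.02827499] -29.723203091022484 [-22.06015081  25.62512812]
[418.45948137 298.61713846 198.22841619]
[442.38520054 327.86167622 198.0536066 ] [-8.45315192e-01  5.34267894e-01  2.06693983e-04] [ 0.01  0.46 -0.95  1.83  0.43  1.07 -0.1 ] 47.05911339639573
(array([ 0,  0,  0,  0,  1, 11, 11, 13,  9, 11, 10, 11,  9, 17, 18, 14, 15,
       14, 13]), array([-20, -18, -16, -14, -12, -10,  -8,  -6,  -4,  -2,   0,   2,   4,
         6,   8,  10,  12,  14,  16,  18]))
```

View pics/s4z.png

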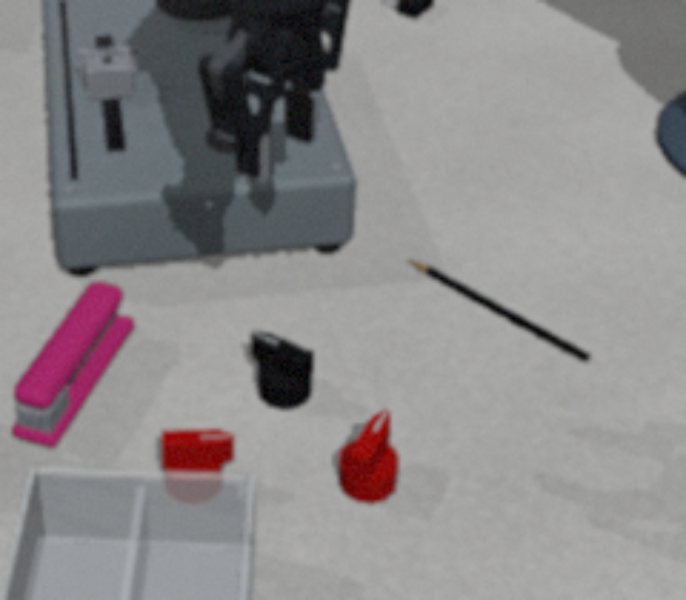

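The knob (285,370) is clear of both red knobs at (197,455) and (368,460), and its bar lies along my tool x. The guide stayed against the stop. Next I shift 6.5 mm along the bar and go down.

Request:
step_arm(
  commands=[
    {"slide":[0.0065,0,0.015],"rotation":[0,0,0],"fingers":0.45},
    {"slide":[0,0,0.018],"rotation":[0,0,0],"fingers":0.45},
    {"slide":[0,0,0.018],"rotation":[0,0,0],"fingers":0.45},
    {"slide":[0,0,0.018],"rotation":[0,0,0],"fingers":0.45},
    {"slide":[0,0,0.018],"rotation":[0,0,0],"fingers":0.45},
    {"slide":[0,0,0.018],"rotation":[0,0,0],"fingers":0.45},
    {"slide":[0,0,0.018],"rotation":[0,0,0],"fingers":0.45},
    {"slide":[0,0,0.015],"rotation":[0,0,0],"fingers":0.45},
    {"slide":[0,0,0.012],"rotation":[0,0,0],"fingers":0.45},
    {"slide":[0,0,0.009],"rotation":[0,0,0],"fingers":0.45},
    {"slide":[0,0,0.006],"rotation":[0,0,0],"fingers":0.45},
    {"slide":[0,0,0],"rotation":[0,0,0],"fingers":0.45},
  ],
)

```text
time: 13.73
position: [436.5, 331.4, 32.4]
tool_rot: [-0.0, 0.277, 0.961, -0.001]
force: [0.1, -0.3, 1.3]
width: 46.7
finger_force: 0.0
```

```bash
python3 - <<'E'
from meas import *
im,d=snap("side","s5"); t,_=snap("top","t5")
a=cv2.resize(im[250:350,250:350,::-1],(400,400),interpolation=cv2.INTER_CUBIC); b=cv2.resize(t[215:295,117:197,::-1],(400,400),interpolation=cv2.INTER_CUBIC)
cv2.imwrite("pics/c5.png",np.hstack([a,b])); print(monitor.get_obs()["position"])
E
```

```text
[437.04368446 332.22615257  33.70331545]
```

View pics/c5.png

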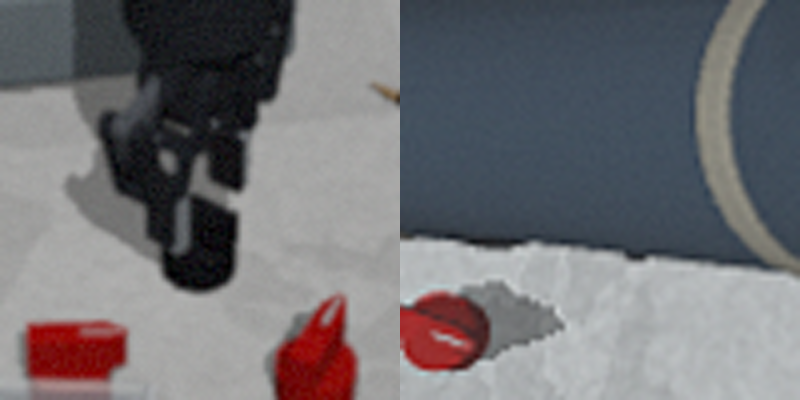

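The left panel (side view) shows the fingers around the knob's bar at (180,220). The arm hides the top view. Lowering 8 mm more and gripping.

Request:
step_arm(
  commands=[
    {"slide":[0,0,0.005],"rotation":[0,0,0],"fingers":0.45},
    {"slide":[0,0,0.003],"rotation":[0,0,0],"fingers":0.45},
    {"slide":[0,0,0],"rotation":[0,0,0],"fingers":0.45},
    {"slide":[0,0,0],"rotation":[0,0,0],"fingers":1},
    {"slide":[0,0,0],"rotation":[0,0,0],"fingers":1},
    {"slide":[0,0,0],"rotation":[0,0,0],"fingers":1},
    {"slide":[0,0,0],"rotation":[0,0,0],"fingers":1},
    {"slide":[0,0,0],"rotation":[0,0,0],"fingers":1},
    {"slide":[0,0,0],"rotation":[0,0,0],"fingers":1},
    {"slide":[0,0,0],"rotation":[0,0,0],"fingers":1},
  ],
  grip_force=50,
)

```text
time: 14.67
position: [437.0, 332.0, 25.5]
tool_rot: [0.0, 0.276, 0.961, 0.0]
force: [0.7, -0.0, 1.6]
width: 12.8
finger_force: 49.9
```

Request:
step_arm(
  commands=[
    {"slide":[0,0,-0.005],"rotation":[0,0,0],"fingers":1},
    {"slide":[0,0,-0.015],"rotation":[0,0,0],"fingers":1},
    {"slide":[0,0,-0.018],"rotation":[0,0,0],"fingers":1},
    {"slide":[0,0,-0.018],"rotation":[0,0,0],"fingers":1},
    {"slide":[0,0,-0.018],"rotation":[0,0,0],"fingers":1},
    {"slide":[0,0,-0.018],"rotation":[0,0,0],"fingers":1},
    {"slide":[0,0,-0.018],"rotation":[0,0,0],"fingers":1},
    {"slide":[0,0,-0.018],"rotation":[0,0,0],"fingers":1},
    {"slide":[0,0,-0.015],"rotation":[0,0,0],"fingers":1},
    {"slide":[0,0,-0.007],"rotation":[0,0,0],"fingers":1},
    {"slide":[0,0,0],"rotation":[0,0,0],"fingers":1},
  ],
)

```text
time: 15.58
position: [437.3, 332.7, 177.6]
tool_rot: [0.001, 0.276, 0.961, 0.001]
force: [0.9, 0.2, -0.7]
width: 13.0
finger_force: 49.6
```

Request:
step_arm(
  commands=[
    {"slide":[0,0,0],"rotation":[0,0,-0.114],"fingers":1},
    {"slide":[0,0,0],"rotation":[0,0,-0.114],"fingers":1},
    {"slide":[0,0,0],"rotation":[0,0,-0.114],"fingers":1},
    {"slide":[0,0,0],"rotation":[0,0,-0.114],"fingers":1},
    {"slide":[0,0,0],"rotation":[0,0,-0.114],"fingers":1},
    {"slide":[0,0,0],"rotation":[0,0,-0.114],"fingers":1},
    {"slide":[0,0,0],"rotation":[0,0,-0.114],"fingers":1},
    {"slide":[0,0,0],"rotation":[0,0,-0.114],"fingers":1},
    {"slide":[0,0,0],"rotation":[0,0,0],"fingers":1},
  ],
)

```text
time: 16.33
position: [436.3, 331.2, 174.1]
tool_rot: [-0.001, -0.176, 0.984, -0.0]
force: [0.3, 0.0, -0.4]
width: 12.8
finger_force: 49.6
```

```bash
python3 - <<'E'
from meas import *
im,d=snap("side","s6"); P=cloud("side",d); x,y,z=np.moveaxis(P,2,0)
o=monitor.get_obs(); p=o["position"]; M=quat(o["tool_rot"]).as_matrix(); print(p,M.round(3).tolist(),o["q"].round(2),o["width"])
for n in ("side",):
    k=(np.hypot(x-p[0],y-p[1])<45)&(z>p[2]-25)&(z<p[2]-8); Q=P[k]; print(len(Q)); c=cv2.minEnclosingCircle(Q[:,:2].astype(np.float32)); print(c)
    # skirt silhouette columns -> axis x by the midline of the rows
    v,u=np.nonzero(k)
    for r0 in np.unique(v): print(r0,u[v==r0].min(),u[v==r0].max(),P[r0,int(u[v==r0].mean())].round(1))
E
```

```text
[436.35145495 331.35777957 174.32032231] [[-0.94, -0.343, -0.002], [-0.343, 0.94, -0.001], [0.002, 0.0, -1.0]] [ 0.11  0.59 -1.15  1.86  0.6   1.11  0.65] 12.73471412025943
144
((437.29547119140625, 334.83270263671875), 19.09001350402832)
253 290 310 [437.2 344.7 170.8]
254 290 310 [437.1 346.9 170.1]
255 290 310 [435.2 348.2 168.8]
256 290 310 [437.  348.3 166.5]
257 290 310 [437.  347.2 163.4]
258 290 310 [436.9 350.1 163.3]
259 290 310 [436.9 349.4 160.4]
260 291 309 [437.  347.6 156.7]
261 293 308 [436.9 348.3 154.9]
262 293 306 [438.7 350.3 154. ]
263 297 304 [436.8 350.8 152.1]
```

Request:
step_arm(
  commands=[
    {"slide":[0.0021,-0.0191,0],"rotation":[0,0,0],"fingers":1},
    {"slide":[0.0021,-0.0191,0],"rotation":[0,0,0],"fingers":1},
    {"slide":[0.0021,-0.0191,0],"rotation":[0,0,0],"fingers":1},
    {"slide":[0.0021,-0.0191,0],"rotation":[0,0,0],"fingers":1},
    {"slide":[0.0021,-0.0191,0],"rotation":[0,0,0],"fingers":1},
    {"slide":[0.0021,-0.0191,0],"rotation":[0,0,0],"fingers":1},
    {"slide":[0.0021,-0.0191,0],"rotation":[0,0,0],"fingers":1},
    {"slide":[0.0021,-0.0191,0],"rotation":[0,0,0],"fingers":1},
    {"slide":[0.0021,-0.0191,0],"rotation":[0,0,0],"fingers":1},
    {"slide":[0.0021,-0.0191,0],"rotation":[0,0,0],"fingers":1},
    {"slide":[0.0021,-0.0188,0],"rotation":[0,0,0],"fingers":1},
    {"slide":[0,0,0],"rotation":[0,0,0],"fingers":1},
  ],
)

```text
time: 17.38
position: [488.3, 122.5, 174.3]
tool_rot: [-0.001, -0.17, 0.985, -0.001]
force: [0.9, 0.3, -0.7]
width: 12.6
finger_force: 49.6
```

Request:
step_arm(
  commands=[
    {"slide":[0,0,0.01],"rotation":[0,0,0],"fingers":1},
    {"slide":[0,0,0.01],"rotation":[0,0,0],"fingers":1},
    {"slide":[0,0,0.007],"rotation":[0,0,0],"fingers":1},
    {"slide":[0,0,0],"rotation":[0,0,0],"fingers":1},
  ],
)

```text
time: 17.72
position: [485.8, 127.3, 146.3]
tool_rot: [-0.002, -0.176, 0.984, -0.0]
force: [0.7, 0.3, -0.7]
width: 12.4
finger_force: 49.6
```

```bash
python3 - <<'E'
from meas import *
im,d=snap("side","s7"); P=cloud("side",d); x,y,z=np.moveaxis(P,2,0)
o=monitor.get_obs(); p=o["position"]; print(p)
k=(np.hypot(x-p[0],y-p[1])<45)&(z>p[2]-28)&(z<p[2]-8); v,u=np.nonzero(k)
for r0 in np.unique(v): print(r0,u[v==r0].min(),u[v==r0].max(),P[r0,int(u[v==r0].mean())].round(1))
cv2.imwrite("pics/c7.png",cv2.resize(im[160:250,225:335,::-1],(733,600),interpolation=cv2.INTER_CUBIC))
E
```

```text
[486.29601232 127.61964548 147.1450933 ]
208 278 278 [493.  133.6 139. ]
209 273 289 [485.9 139.2 140. ]
210 273 289 [485.4 145.8 141.4]
211 273 289 [485.2 149.5 141.1]
212 273 289 [485.4 147.5 137.2]
213 273 289 [485.5 146.1 133.7]
214 273 289 [485.5 146.5 131.3]
215 273 289 [485.5 147.7 129.5]
216 274 288 [485.8 143.  123.8]
217 275 287 [485.7 145.4 122.7]
218 278 284 [487.9 146.9 120.9]
```

View pics/c7.png

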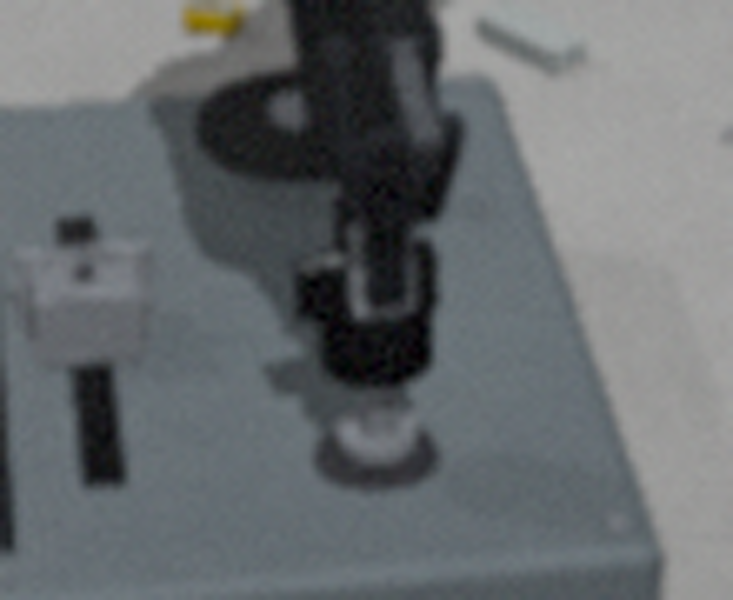

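The knob (377,345) sits centred over the collar (377,440). Descending gently and watching the force.

Request:
step_arm(
  commands=[
    {"slide":[0,0,0.005],"rotation":[0,0,0],"fingers":1},
    {"slide":[0,0,0.005],"rotation":[0,0,0],"fingers":1},
    {"slide":[0,0,0.003],"rotation":[0,0,0],"fingers":1},
    {"slide":[0,0,0.002],"rotation":[0,0,0],"fingers":1},
    {"slide":[0,0,0],"rotation":[0,0,0],"fingers":1},
    {"slide":[0,0,0],"rotation":[0,0,0],"fingers":1},
  ],
  grip_force=60,
)

```text
time: 18.27
position: [487.4, 127.0, 133.3]
tool_rot: [0.0, -0.175, 0.985, 0.0]
force: [0.9, 0.2, -0.3]
width: 12.4
finger_force: 62.9
```

Request:
step_arm(
  commands=[
    {"slide":[0,0,0.002],"rotation":[0,0,0],"fingers":1},
    {"slide":[0,0,0.001],"rotation":[0,0,0],"fingers":1},
    {"slide":[0,0,0],"rotation":[0,0,0],"fingers":1},
  ],
)

```text
time: 18.52
position: [487.4, 126.8, 130.2]
tool_rot: [-0.0, -0.175, 0.985, -0.0]
force: [0.0, 0.0, -0.3]
width: 12.1
finger_force: 63.0
```

Request:
step_arm(
  commands=[
    {"slide":[0,0,0.002],"rotation":[0,0,0],"fingers":1},
    {"slide":[0,0,0.001],"rotation":[0,0,0],"fingers":1},
    {"slide":[0,0,0],"rotation":[0,0,0],"fingers":1},
  ],
)

```text
time: 18.77
position: [487.3, 126.8, 127.0]
tool_rot: [-0.0, -0.175, 0.985, -0.0]
force: [0.1, -0.8, -0.7]
width: 12.3
finger_force: 63.0
```

Request:
step_arm(
  commands=[
    {"slide":[0,0,0.002],"rotation":[0,0,0],"fingers":1},
    {"slide":[0,0,0.001],"rotation":[0,0,0],"fingers":1},
    {"slide":[0,0,0],"rotation":[0,0,0],"fingers":1},
  ],
)

```text
time: 19.02
position: [487.3, 126.7, 124.0]
tool_rot: [-0.0, -0.175, 0.985, -0.0]
force: [0.5, -0.4, -1.1]
width: 12.7
finger_force: 63.1
```

Request:
step_arm(
  commands=[
    {"slide":[0,0,0.002],"rotation":[0,0,0],"fingers":1},
    {"slide":[0,0,0.002],"rotation":[0,0,0],"fingers":1},
    {"slide":[0,0,0.002],"rotation":[0,0,0],"fingers":1},
    {"slide":[0,0,0],"rotation":[0,0,0],"fingers":1},
    {"slide":[0,0,0],"rotation":[0,0,0],"fingers":1},
  ],
  grip_force=80,
)

```text
time: 19.43
position: [487.2, 126.7, 118.0]
tool_rot: [-0.0, -0.175, 0.985, -0.0]
force: [-1.4, -1.3, -1.1]
width: 11.5
finger_force: 83.7
```

Request:
step_arm(
  commands=[
    {"slide":[0,0,0.001],"rotation":[0,0,0],"fingers":1},
    {"slide":[0,0,0.001],"rotation":[0,0,0],"fingers":1},
    {"slide":[0,0,0.001],"rotation":[0,0,0],"fingers":1},
    {"slide":[0,0,0],"rotation":[0,0,0],"fingers":1},
    {"slide":[0,0,0],"rotation":[0,0,0],"fingers":1},
  ],
)

```text
time: 19.85
position: [487.3, 126.8, 115.5]
tool_rot: [-0.0, -0.175, 0.985, -0.0]
force: [-2.3, -4.3, 4.9]
width: 11.9
finger_force: 84.4
```

Seated on the collar, and the spring has begun to move. Pressing in.

Request:
step_arm(
  commands=[
    {"slide":[0,0,0.001],"rotation":[0,0,0],"fingers":1},
    {"slide":[0,0,0.001],"rotation":[0,0,0],"fingers":1},
    {"slide":[0,0,0.001],"rotation":[0,0,0],"fingers":1},
    {"slide":[0,0,0],"rotation":[0,0,0],"fingers":1},
    {"slide":[0,0,0],"rotation":[0,0,0],"fingers":1},
  ],
)

```text
time: 20.27
position: [487.4, 126.8, 112.8]
tool_rot: [-0.0, -0.175, 0.985, -0.0]
force: [-3.2, -4.1, 8.2]
width: 11.9
finger_force: 84.9
```

Request:
step_arm(
  commands=[
    {"slide":[0,0,0.001],"rotation":[0,0,0],"fingers":1},
    {"slide":[0,0,0.001],"rotation":[0,0,0],"fingers":1},
    {"slide":[0,0,0],"rotation":[0,0,0],"fingers":1},
    {"slide":[0,0,0],"rotation":[0,0,0],"fingers":1},
  ],
)

```text
time: 20.6
position: [487.4, 126.9, 111.6]
tool_rot: [-0.0, -0.175, 0.985, -0.001]
force: [-4.4, -4.6, 14.0]
width: 11.9
finger_force: 85.9
```

Request:
step_arm(
  commands=[
    {"slide":[0,0,0.001],"rotation":[0,0,0],"fingers":1},
    {"slide":[0,0,0.0005],"rotation":[0,0,0],"fingers":1},
    {"slide":[0,0,0],"rotation":[0,0,0],"fingers":1},
    {"slide":[0,0,0],"rotation":[0,0,0],"fingers":1},
    {"slide":[0,0,0],"rotation":[0,0,0],"fingers":1},
    {"slide":[0,0,0],"rotation":[0,0,0],"fingers":1},
  ],
)

```text
time: 21.1
position: [487.5, 127.0, 111.4]
tool_rot: [0.0, -0.175, 0.985, -0.002]
force: [-8.6, -7.1, 26.2]
width: 11.8
finger_force: 87.5
```

```bash
python3 - <<'E'
from meas import *
im,d=snap("side","s8"); P=cloud("side",d); print(monitor.get_obs()["position"],monitor.get_obs()["force"])
c,s=np.cos(np.radians(11.1)),np.sin(np.radians(11.1)); Q=(P[...,:2]-[538.7,25.2])@np.array([[c,-s],[s,c]]); k=(abs(Q[...,0]-65)<30)&(abs(Q[...,1])<60)&(P[...,2]>102)
print(np.histogram(Q[k][:,1],bins=np.arange(-60,60,5)))
cv2.imwrite("pics/c8.png",cv2.resize(im[160:250,225:335,::-1],(733,600),interpolation=cv2.INTER_CUBIC))
E
```

```text
[487.50378537 126.99234048 111.41575948] [-9.24891271 -6.88333812 26.0097388 ]
(array([ 0,  0,  0,  0,  0,  0,  0,  0,  0,  0,  0,  0,  6, 48, 20, 14, 19,
       27, 36,  8,  0,  0,  0]), array([-60, -55, -50, -45, -40, -35, -30, -25, -20, -15, -10,  -5,   0,
         5,  10,  15,  20,  25,  30,  35,  40,  45,  50,  55]))
```

View pics/c8.png

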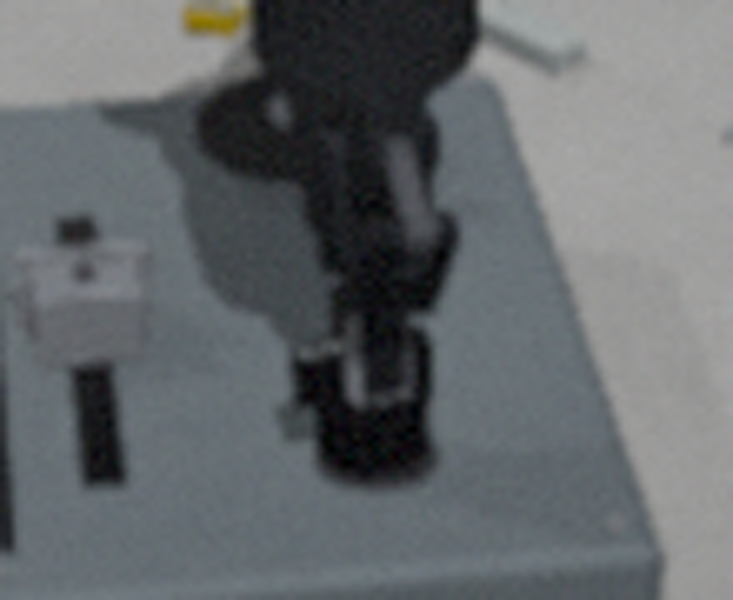

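The knob is fully down at (375,440), with 26 N against a hard stop, and the guide is unchanged against its block at (85,300). Handing in.

```bash
python3 -c "
from rig import r; print(r.finish_job())"
```

```text
the job is handed in; nothing more can be done
None
```

The job is handed in: the guide is wound against its stop, and the knob is on the D-shaft, held pressed fully in with about 26 N; no verdict came back.

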